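# Change over the slides of two cartridge welders

### The arm

A 7-joint arm with a two-finger parallel gripper is mounted at the origin on the work surface. World frame = base frame: x ahead of the robot, y to its left, z up, the work surface at z = 0. Lengths are in m, angles in rad, forces in N, time in s.
With the tool pointing down it reaches from about 0.425 to 0.925 m from the base axis. Payload 6.8 kg.
Tool frame: the origin (TCP) lies between the finger pads; the fingertips stand 22 mm ahead of it and the grasp point (between the pads) lies 3 mm ahead of it; z points along the fingers, y is the direction in which the jaws open and shut (so a half turn about z gives the same grasp; the last joint's range is limited). The gripper opens to 85 mm and grips with 20 to 120 N. Pads are 22 mm wide; open, the fingers measure 114 mm over their backs; the gripper's body (76 mm by 85 mm) begins 54 mm behind the grasp point. The pads swing forward as they close: fully open they stand 13 mm farther back than shut.
Start: joints at [-1.28, 0.477, 0.022, 1.555, -0.011, 1.109, -0.083], TCP at [0.262, 0.622, 0.253] pointing down, gripper open.
Joint ranges: [-2.96, 2.96], [-0.34, 2.1], [-1.41, 1.46], [0.24, 2.44], [-1.37, 4.51], [0.17, 1.92], [-2.96, 2.96]. Speed limits (rad/s): [2.39, 2.39, 3.14, 3.14, 3.14, 3.14, 3.14].

### API

Orientations are given as a unit quaternion [w, x, y, z].
In Python, from station import bot gives the robot as it stands. The module is installed in compiled form; this text tells all that it offers.
- The arm moves only by the tool drive_tool, never from a script. Its argument "series" is one flat list of numbers, 7 for each row, row after row: the opening, from -1 (shut) to 1 (fully open), then the shift along the tool's x, y, z in mm, then the turn, a rotation vector about the tool's x, y, z in rad. In form: [jaw, x, y, z, wx, wy, wz, jaw, x, y, z, wx, wy, wz, ...]. A call has 1 to 12 rows; each row shifts and turns the commanded pose from where the row before left it, along the tool's axes as they then stand; what a row does not reach is not made up. A row lasts 1/8 s, in which the tool goes at most 62.5 mm and 10.7 degrees, less where a joint would pass 70% of its speed; a pose out of reach is approached as far as the arm can. A call with a gripper value outside its range is refused whole. The fingers move at their own pace and stop on an object; "force" is the grip in N (left out, the last holds). Time passes only in rows, so rows that do not move let the fingers close. It gives the time, the measured TCP pose, the force and the opening at its end, in the units of the state.
- bot.get_obs(): the state, without advancing time (a new reading comes with each control period).
- bot.read_camera(name): name is "side" or "top" or "wrist"; returns a dict with "pixels" (480x640x3 uint8, blue, green, red), "camera_matrix" (3x3 intrinsics, pixels), "rvec" (rotation vector, rad) and "tvec" (3), from world to camera coordinates, as OpenCV has them. Camera axes: x right, y down, z forward; pixel columns grow to the right and rows downward; lengths in m; the calibration is good to about 2 mm. The wrist camera is an equidistant fisheye: a pixel r from the principal point sees the ray r / f radians off the axis. A picture is of the moment at which its call begins. There is no depth.
- bot.hand_in(): hands the job in, once; it reports no verdict.
The state is a dict: "t": time; "q": joint angles; "joint_vel": joint speeds; "joint_torque": joint torques, N m; "eef_pos": TCP position; "tool_rot": TCP orientation; "contact_force": force on the tool from outside, world axes, zero at the start; "torque": the same for the moment, N m; "gripper_width": opening from 0.0 (shut) to 1.0 (fully open).
Only numpy, scipy, OpenCV 4.12 (cv2) and the standard library are available. Lean on these libraries where they do the work, as an engineer would, in place of code of your own. Each camera call takes 0.05 s, during which the arm holds its last target. There are 200 camera calls.

### The job

The welder whose slide is home under its horn has finished its cartridge: hook a fingertip behind the upturned front lip of that slide and draw it right out to its stop. Push the slide of the other welder, which stands out freshly loaded, fully home under its horn. Use only the fingertips and grip nothing: the cartridges stay untouched and seated in their nests, and the other things on the bench stay where they are.

Things in the scene. Friction and masses are not known exactly. Their poses are not given: they have to be found in the camera images.
- finished_welder: One of two identical bench ultrasonic welders (the cartridge on it is already welded). Fixed. Steel bed 320 x 130 x 10 mm, x = -190 to +130; four posts at the rear; 340 mm tall. Its head (horn 60 mm wide, black air cylinder) hangs over the slide from x = -30 mm backwards, lowest point 86 mm above the bench. Origin: on the bench under the horn's axis; x points from the front to the posts, z up.
- finished_slide (a joint): Travel (m) of this welder's slide on its rails: 0 = home at the rear stop, nest under the horn; 0.12 = drawn out to the front stop, along the welder's -x. Starts home (0). Takes about 2.5 N plus 5 N per m/s; stays where left. Aluminium deck 205 x 110 mm, top 30 mm above the bench; lip across its front end, blue nest block 84 mm square, 16 mm high at the rear, 100 mm of flat open deck between.
- finished_lip: Upturned aluminium lip at the front end of this slide: 6 mm thick, 110 mm wide (y), standing 30 mm up from the deck. Origin: at deck height (30 mm above the bench), middle of its width, on its front face; the rear face to hook behind is at x = +6 mm. Axes as the welder's: -x is the way the slide comes out.
- finished_pad: Yellow push plate fixed on the front face of this lip, 6 mm thick, 90 mm wide, from 2 mm below to 28 mm above deck height. Same origin and axes as the lip, so its front face is at x = -6 mm.
- finished_nest (a point): Centre of the floor of the nest's round recess (67 mm across, 10 mm deep), 36 mm above the bench and 148 mm behind the lip's origin.
- finished_cartridge: Loose respirator filter cartridge, disc 64 mm across, 24 mm high, pale grey base and pink cap, 60 g, sitting upright in that slide's nest and standing 14 mm proud of it. Origin: centre of its underside.
- loaded_welder: One of two identical bench ultrasonic welders (the cartridge on it still has to be welded). Fixed. Steel bed 320 x 130 x 10 mm, x = -190 to +130; four posts at the rear; 340 mm tall. Its head (horn 60 mm wide, black air cylinder) hangs over the slide from x = -30 mm backwards, lowest point 86 mm above the bench. Origin: on the bench under the horn's axis; x points from the front to the posts, z up.
- loaded_slide (a joint): Travel (m) of this welder's slide on its rails: 0 = home at the rear stop, nest under the horn; 0.12 = drawn out to the front stop, along the welder's -x. Starts fully out (0.12). Takes about 2.5 N plus 5 N per m/s; stays where left. Aluminium deck 205 x 110 mm, top 30 mm above the bench; lip across its front end, blue nest block 84 mm square, 16 mm high at the rear, 100 mm of flat open deck between.
- loaded_lip: Upturned aluminium lip at the front end of this slide: 6 mm thick, 110 mm wide (y), standing 30 mm up from the deck. Origin: at deck height (30 mm above the bench), middle of its width, on its front face; the rear face to hook behind is at x = +6 mm. Axes as the welder's: -x is the way the slide comes out.
- loaded_pad: Yellow push plate fixed on the front face of this lip, 6 mm thick, 90 mm wide, from 2 mm below to 28 mm above deck height. Same origin and axes as the lip, so its front face is at x = -6 mm.
- loaded_nest (a point): Centre of the floor of the nest's round recess (67 mm across, 10 mm deep), 36 mm above the bench and 148 mm behind the lip's origin.
- loaded_cartridge: Loose respirator filter cartridge, disc 64 mm across, 24 mm high, pale grey base and pink cap, 60 g, sitting upright in that slide's nest and standing 14 mm proud of it. Origin: centre of its underside.
- spray_bottle: Yellow trigger spray bottle, 68 mm across, 224 mm tall, standing between the welders. Loose. Origin: centre of its foot.
- tape_roll: Roll of cream masking tape lying flat, 92 mm across, 24 mm high. Loose. Origin: centre of its underside.
- marker: Black marker pen with a blue cap, 130 mm long, 13 mm thick, lying on the bench to the right. Loose. Origin: under its middle; x along it.
- carton: Closed cardboard carton 120 x 100 x 75 mm on the bench to the left. Loose. Origin: centre of its underside.

How it is judged:
By the outcome, as a careful person would: the job done as asked, in the order asked, and still so for the second after the job is handed in, with the robot touching nothing.
It also fails if it takes over 61 s, if anything falls off the work surface, if the arm or the gripper's body presses on something with over 40 N, if the wrist force passes 120 N, or if a joint passes its speed limit or range.

## Working session

There is one attempt and no reset: what is moved stays moved. The work goes in short steps, Python scripts to look and compute and a tool call to move; the robot and the scene stay as the last step left them, time stands still between calls to the robot, and variables do not carry over. Pictures are saved under pics/ and viewed, about 8 in all and at most 12, crops included, and the job is handed in when it is done.

Besides the shell and the picture viewer there is one more tool, called after "Emit:" as name(argument=value, ...) on one line, values as JSON. drive_tool: Moves the arm, as the interface text tells. Its arguments: {"type":"object","properties":{"series":{"type":"array"},"force":{"type":"number"}},"required":["series"]}

```bash
mkdir -p pics; python3 - <<'E'
from station import bot
import cv2,numpy as np
for n in("top","side"):
    c=bot.read_camera(n);cv2.imwrite(f"pics/{n}0.png",c["pixels"]);print(n,c["camera_matrix"].tolist(),c["rvec"],c["tvec"])
print(bot.get_obs())
E
```

```text
top [[505.87695355066, 0.0, 324.6481125223508], [0.0, 505.87695355066, 246.58291083864168], [0.0, 0.0, 1.0]] [ 2.1508497  -2.18216944  0.05669111] [0.04347119 0.64611929 1.21001905]
side [[452.5501053084362, 0.0, 325.6412044133208], [0.0, 452.5501053084362, 240.2040288135007], [0.0, 0.0, 1.0]] [ 2.19546284 -0.88320909  0.36187264] [-0.47219464  0.34390918  0.8844914 ]
{'t': 0.1, 'q': array([-1.28012979,  0.47770362,  0.02238354,  1.55634148, -0.01152171,
        1.10932042, -0.08312992]), 'joint_vel': array([-0.00050723, -0.00152452, -0.00154433, -0.00288232,  0.00042539,
        0.00045215, -0.00053117]), 'joint_torque': array([ 3.47864305e-03, -5.97755313e+01,  1.61322791e+00, -2.81955940e+01,
        1.28035448e-02,  5.01174902e-03, -2.08934983e-05]), 'eef_pos': array([0.26192223, 0.62156991, 0.25243766]), 'tool_rot': array([-1.04339858e-04,  1.98092132e-01,  9.80183060e-01, -8.15475036e-04]), 'contact_force': array([ 1.24347961,  0.01089858, -0.77805559]), 'torque': array([ 0.01195113, -0.0136253 , -0.03699676]), 'gripper_width': 0.9999997551831271}
```

View pics/top0.png

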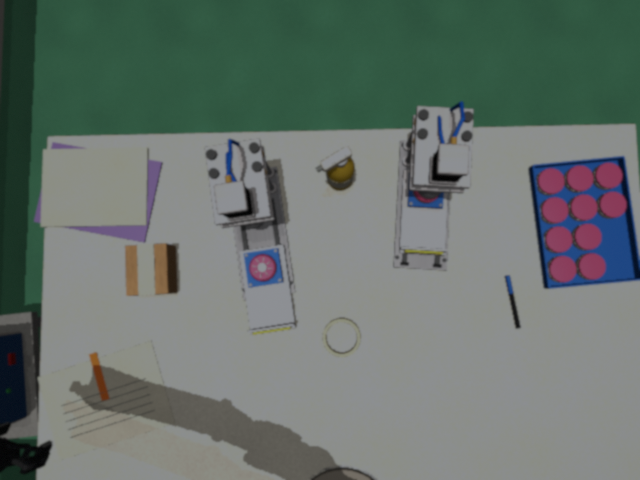

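View pics/side0.png

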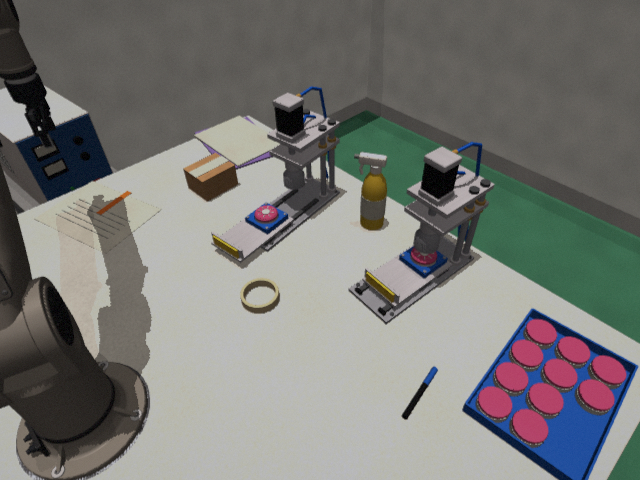

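The top view shows the finished welder on the right, with its slide home and yellow pad near (422,251). The loaded welder is on the left, slide out, pad near (272,330). The side view agrees. Next I'll measure the pads and take close crops.

```bash
cat > h.py <<'E'
from station import bot
import cv2,numpy as np
from scipy.spatial.transform import Rotation as R
def cast(c,px,z):
    K=c["camera_matrix"];Rm=cv2.Rodrigues(np.array(c["rvec"]))[0];t=np.array(c["tvec"]).ravel()
    o=-Rm.T@t;d=Rm.T@np.linalg.inv(K)@np.array([px[0],px[1],1.]);return o+d*(z-o[2])/d[2]
def proj(c,P):
    return cv2.projectPoints(np.array(P,float).reshape(-1,3),np.array(c["rvec"]),np.array(c["tvec"]),np.array(c["camera_matrix"]),None)[0].reshape(-1,2)
E
python3 - <<'E'
from h import *
c=bot.read_camera("top");s=bot.read_camera("side")
for n,cc,boxes in(("top",c,((390,235,460,265),(235,315,310,345))),("side",s,((355,260,405,305),(205,225,250,262)))):
    hsv=cv2.cvtColor(cc["pixels"],cv2.COLOR_BGR2HSV)
    m=cv2.inRange(hsv,(20,110,60),(35,255,255))
    for b in boxes:
        k=np.zeros_like(m);k[b[1]:b[3],b[0]:b[2]]=m[b[1]:b[3],b[0]:b[2]]
        p=cv2.findNonZero(k);r=cv2.minAreaRect(p);bx=cv2.boxPoints(r)
        print(n,len(p),r,bx.round(1).tolist())
        if n=="top":
            for q in bx: print(cast(cc,q,.058).round(4))
p=c["pixels"]
a=cv2.resize(p[180:280,385:465],None,fx=5,fy=5,interpolation=cv2.INTER_CUBIC);b=cv2.resize(p[240:340,230:310],None,fx=5,fy=5,interpolation=cv2.INTER_CUBIC)
cv2.imwrite("pics/crop.png",np.hstack([a,b]))
E
```

```text
top 88 ((422.97723388671875, 251.85337829589844), (36.11845397949219, 2.478717803955078), 3.6913864612579346) [[404.8999938964844, 251.89999389648438], [405.0, 249.5], [441.1000061035156, 251.8000030517578], [440.8999938964844, 254.3000030517578]]
[ 0.6285 -0.1567  0.058 ]
[ 0.6343 -0.1573  0.058 ]
[ 0.6275 -0.242   0.058 ]
[ 0.6217 -0.2414  0.058 ]
top 28 ((270.9743347167969, 330.3288879394531), (0.7417023181915283, 34.36553955078125), 81.46923065185547) [[253.89999389648438, 332.5], [287.8999938964844, 327.3999938964844], [288.0, 328.1000061035156], [254.0, 333.20001220703125]]
[0.4434 0.2029 0.058 ]
[0.4544 0.1224 0.058 ]
[0.4527 0.1222 0.058 ]
[0.4416 0.2026 0.058 ]
side 295 ((379.5948486328125, 286.3879089355469), (39.34375762939453, 8.162361145019531), 40.23635482788086) [[361.8999938964844, 276.79998779296875], [367.20001220703125, 270.6000061035156], [397.20001220703125, 296.0], [392.0, 302.20001220703125]]
side 207 ((225.45883178710938, 246.064697265625), (32.90279769897461, 6.979381561279297), 32.47119140625) [[209.6999969482422, 240.1999969482422], [213.5, 234.3000030517578], [241.1999969482422, 252.0], [237.5, 257.79998779296875]]
```

View pics/crop.png

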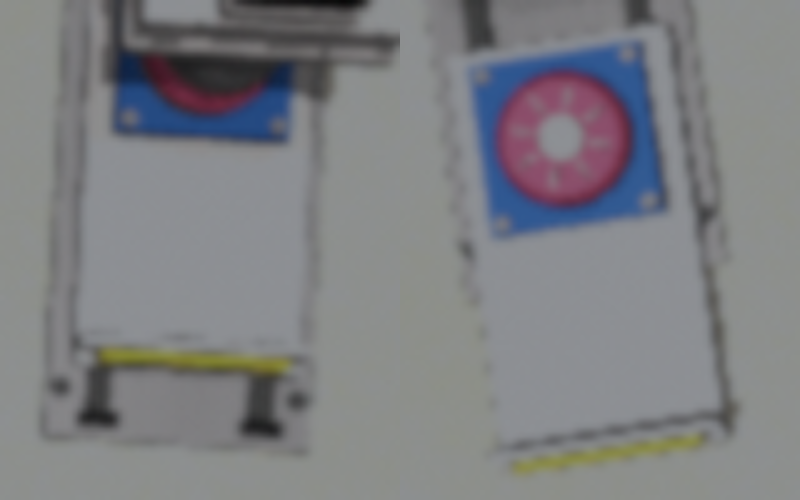

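The crop shows the finished pad's top edge running straight from (405,251) to (443,253). The loaded cartridge centre is at (262,267.6). Both decks are unobstructed. Now for the geometry.

```bash
cat >> h.py <<'E'
def go(p,psi):
    "tool turn wz, then shift (mm) in the turned tool axes, to put the TCP at p with tool y along welder y"
    o=bot.get_obs();q=o["tool_rot"];M=R.from_quat([q[1],q[2],q[3],q[0]]).as_matrix()
    ty=np.array([-np.sin(psi),np.cos(psi),0]);tz=np.array([0,0,-1.]);T=np.c_[np.cross(ty,tz),ty,tz]
    return R.from_matrix(M.T@T).as_rotvec().round(3),((T.T@(np.array(p)-o["eef_pos"]))*1000).round(1)
E
python3 - <<'E'
from h import *
c=bot.read_camera("top");s=bot.read_camera("side")
L=cast(c,(262,267.6),.06);print("loaded cart",L)
for nm,a,b in(("fin",(404.9,250.7),(441.9,253.05)),("load",(252.5,333.5),(291,327.7))):
    A=cast(c,a,.058);B=cast(c,b,.058);m=(A+B)/2;d=A-B;print(nm,"padtop",m,"len",np.hypot(*d[:2]),"psi",np.arctan2(-d[0],d[1]))
    if nm=="load": v=L-m;print("axis",np.arctan2(v[1],v[0]),np.hypot(v[0],v[1]))
    psi=np.arctan2(-d[0],d[1]);print("side px pad ends", proj(s,[A,B]).round(1).tolist())
# nest block front edge of finished, top z=.046
A=cast(c,(385+23,180+26.2),.046);B=cast(c,(385+57.6,180+28.2),.046);d=A-B;print("nest edge",(A+B)/2,np.hypot(*d[:2]),np.arctan2(-d[0],d[1]))
E
```

```text
loaded cart [0.59614839 0.18294611 0.06      ]
fin padtop [ 0.62792329 -0.20033602  0.058     ] len 0.08722369270414122 psi -0.07928667834669666
side px pad ends [[364.8, 271.8], [391.0, 293.9]]
load padtop [0.44735209 0.16069081 0.058     ] len 0.09201116566315065 psi 0.13682554980547515
axis 0.14846832090935133 0.15045144725214116
side px pad ends [[211.3, 234.9], [235.9, 250.4]]
nest edge [ 0.73643604 -0.21000847  0.046     ] 0.0829374498193356 -0.07654469710347382
```

```bash
python3 - <<'E'
from h import *
print(go((.663,-.203,.2),-.079))
E
```

```text
(array([-0.001, -0.   , -0.32 ]), array([-464.8, -790.7,   53. ]))
```

Emit:
drive_tool(series=[-1,0,0,0,0,0,-0.16,-1,0,0,0,0,0,-0.16,-1,-23,-39.5,0,0,0,0,-1,-23,-39.5,0,0,0,0,-1,-23,-39.5,0,0,0,0,-1,-23,-39.5,0,0,0,0,-1,-23,-39.5,0,0,0,0,-1,-23,-39.5,0,0,0,0,-1,-23,-39.5,0,0,0,0,-1,-23,-39.5,0,0,0,0,-1,-23,-39.5,0,0,0,0,-1,-23,-39.5,0,0,0,0])

```text
t: 1.8
eef_pos: [0.4608, 0.2088, 0.2535]
tool_rot: [0.0, 0.039, 0.999, 0.0]
contact_force: [-0.2, 0.6, 0.0]
gripper_width: -0.004
```

Emit:
drive_tool(series=[-1,-23,-39.5,0,0,0,0,-1,-23,-39.5,0,0,0,0,-1,-23,-39.5,0,0,0,0,-1,-23,-39.5,0,0,0,0,-1,-23,-39.5,0,0,0,0,-1,-23,-39.5,0,0,0,0,-1,-23,-39.5,0,0,0,0,-1,-23,-39.5,0,0,0,0,-1,-23,-39.5,0,0,0,0,-1,-23,-39.5,0,0,0,0,-1,0,0,0,0,0,0])

```text
t: 3.18
eef_pos: [0.6584, -0.2066, 0.2529]
tool_rot: [-0.0, 0.042, 0.999, -0.001]
contact_force: [-0.8, 0.3, 0.3]
gripper_width: -0.002
```

```bash
python3 - <<'E'
from h import *
o=bot.get_obs();print(o["eef_pos"],o["gripper_width"],o["contact_force"],o["t"])
print(go((.663,-.203,.15),-.079))
E
```

```text
[ 0.65838403 -0.20657636  0.2529408 ] -0.002020632939656177 [-0.84520232  0.32278216  0.2940005 ] 3.175
(array([-0.003,  0.   , -0.006]), array([ -4.3,   3.9, 102.9]))
```

Emit:
drive_tool(series=[-1,-2,2,40,0,0,0,-1,-2,2,40,0,0,0,-1,0,0,40,0,0,0,-1,0,0,13,0,0,0,-1,0,0,0,0,0,0])

```text
t: 3.8
eef_pos: [0.6626, -0.1975, 0.1202]
tool_rot: [-0.0, 0.039, 0.999, 0.0]
contact_force: [0.1, 0.0, 0.7]
gripper_width: -0.0
```

```bash
python3 - <<'E'
from h import *
s=bot.read_camera("side");o=bot.get_obs();p=o["eef_pos"];print(p,proj(s,[p+[0,0,-.022],p+[0,0,-.035],[.637,-.201,.06]]).round(1).tolist())
cv2.imwrite("pics/side1.png",cv2.resize(s["pixels"][180:320,320:500],None,fx=4,fy=4,interpolation=cv2.INTER_CUBIC))
E
```

```text
[ 0.66342008 -0.19797653  0.12141589] [[388.4, 262.0], [387.9, 265.8], [380.5, 280.1]]
```

View pics/side1.png

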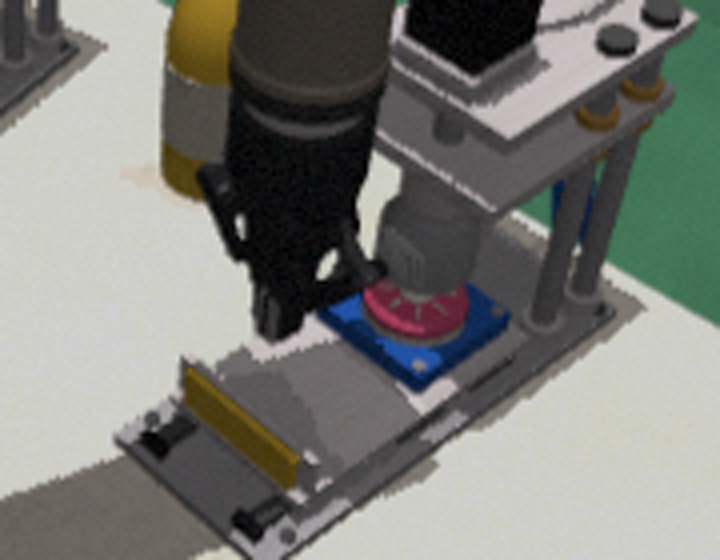

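The shut fingertips are at px (389,264), above the open deck behind the lip and clear of the horn. The tip lies about 22–30 mm below the TCP. I'll descend to TCP z 0.066.

Emit:
drive_tool(series=[-1,0,0,20,0,0,0,-1,0,0,20,0,0,0,-1,0,0,9,0,0,0,-1,0,0,5,0,0,0,-1,0,0,0,0,0,0])

```text
t: 4.47
eef_pos: [0.6627, -0.1981, 0.066]
tool_rot: [-0.0, 0.039, 0.999, 0.0]
contact_force: [-0.4, -0.2, -0.2]
gripper_width: -0.001
```

Emit:
drive_tool(series=[-1,7,0,0,0,0,0,-1,7,0,0,0,0,0,-1,7,0,0,0,0,0,-1,7,0,0,0,0,0,-1,7,0,0,0,0,0])

```text
t: 5.1
eef_pos: [0.628, -0.1955, 0.0669]
tool_rot: [0.001, 0.039, 0.999, -0.0]
contact_force: [2.9, -0.8, 1.0]
gripper_width: -0.003
```

The hook is engaged, with about 2.9 N of drag. I'll keep drawing.

Emit:
drive_tool(series=[-1,10,0,0,0,0,0,-1,10,0,0,0,0,0,-1,10,0,0,0,0,0,-1,10,0,0,0,0,0,-1,10,0,0,0,0,0,-1,10,0,0,0,0,0,-1,10,0,0,0,0,0,-1,10,0,0,0,0,0,-1,6,0,0,0,0,0,-1,3,0,0,0,0,0,-1,0,0,0,0,0,0])

```text
t: 6.48
eef_pos: [0.5383, -0.1878, 0.0659]
tool_rot: [-0.001, 0.039, 0.999, 0.0]
contact_force: [-0.7, 0.1, -0.2]
gripper_width: -0.002
```

Emit:
drive_tool(series=[-1,3,0,0,0,0,0,-1,3,0,0,0,0,0,-1,2,0,0,0,0,0])

```text
t: 6.85
eef_pos: [0.5322, -0.1873, 0.0664]
tool_rot: [0.001, 0.039, 0.999, -0.0]
contact_force: [7.6, -0.6, -5.4]
gripper_width: 0.001
```

Emit:
drive_tool(series=[-1,2,0,0,0,0,0,-1,0,0,0,0,0,0])

```text
t: 7.1
eef_pos: [0.5322, -0.1873, 0.0668]
tool_rot: [0.003, 0.039, 0.999, -0.0]
contact_force: [9.8, -0.8, -5.7]
gripper_width: 0.002
```

Emit:
drive_tool(series=[-1,2,0,0,0,0,0,-1,0,0,0,0,0,0])

```text
t: 7.35
eef_pos: [0.5321, -0.1873, 0.0672]
tool_rot: [0.005, 0.039, 0.999, -0.001]
contact_force: [13.9, -1.9, -10.0]
gripper_width: -0.006
```

The tip has stopped at x = 0.532 while the force keeps rising, so the slide is at its stop. I'll back off, lift out and check.

Emit:
drive_tool(series=[-1,-10,0,0,0,0,0,-1,-10,0,0,0,0,0,-1,0,0,-30,0,0,0,-1,0,0,-40,0,0,0,-1,0,0,-50,0,0,0,-1,0,0,-40,0,0,0,-1,0,50,0,0,0,0,-1,0,50,0,0,0,0,-1,0,50,0,0,0,0,-1,0,50,0,0,0,0,-1,0,0,0,0,0,0])

```text
t: 8.72
eef_pos: [0.5626, 0.0157, 0.2259]
tool_rot: [-0.001, 0.036, 0.999, 0.001]
contact_force: [-0.7, -0.6, 0.4]
gripper_width: 0.002
```

```bash
python3 - <<'E'
from h import *
c=bot.read_camera("top");p=c["pixels"]
cv2.imwrite("pics/top1.png",cv2.resize(p[130:350,220:470],None,fx=3,fy=2.7,interpolation=cv2.INTER_CUBIC))
m=cv2.inRange(cv2.cvtColor(p,cv2.COLOR_BGR2HSV),(20,110,60),(35,255,255));k=np.zeros_like(m);k[270:340,385:450]=m[270:340,385:450]
q=cv2.findNonZero(k)
if q is not None: r=cv2.minAreaRect(q);print(r,cast(c,r[0],.058))
print(go((.417,.1567,.2),.142),bot.get_obs()["eef_pos"])
E
```

```text
((421.49029541015625, 302.1556701660156), (35.05659866333008, 1.1228091716766357), 3.5763344764709473) [ 0.50965843 -0.192508    0.058     ]
(array([ 0.   , -0.002, -0.217]), array([123.6, 163.3,  25.9])) [0.56250246 0.01252717 0.2259282 ]
```

View pics/top1.png

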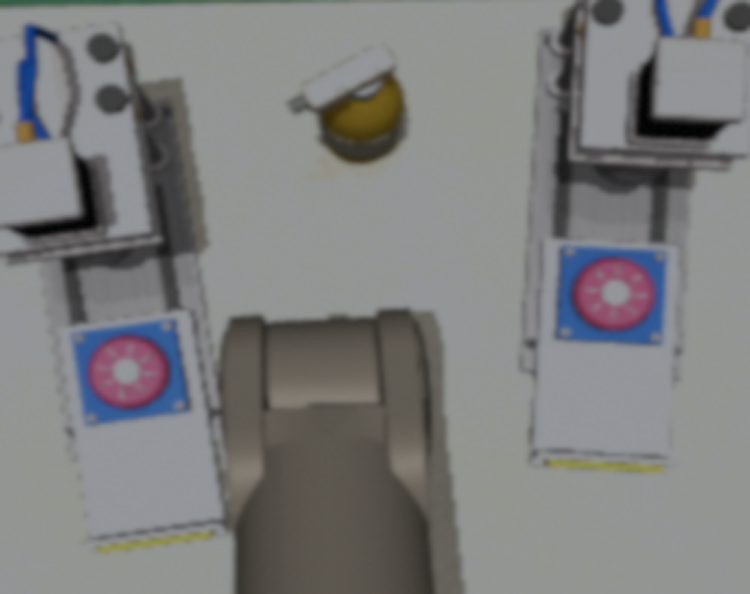

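The right slide is out: its pad moved 118.5 mm, within measurement error of 120, against the stop, and its cartridge is still seated. The loaded one is unchanged on the left. Next, in front of the loaded pad.

Emit:
drive_tool(series=[-1,0,0,0,0,0,-0.108,-1,0,0,0,0,0,-0.109,-1,31,41,0,0,0,0,-1,31,41,0,0,0,0,-1,31,41,0,0,0,0,-1,31,41,0,0,0,0,-1,0,0,40,0,0,0,-1,0,0,40,0,0,0,-1,0,0,20,0,0,0,-1,0,0,0,0,0,0])

```text
t: 10.02
eef_pos: [0.4167, 0.1538, 0.1251]
tool_rot: [-0.002, -0.068, 0.998, -0.001]
contact_force: [0.5, -0.5, 0.6]
gripper_width: 0.003
```

```bash
python3 - <<'E'
from h import *
print(go((.417,.1567,.066),.142),bot.get_obs()["eef_pos"])
s=bot.read_camera("side");cv2.imwrite("pics/side2.png",cv2.resize(s["pixels"][130:290,170:350],None,fx=4,fy=3.7,interpolation=cv2.INTER_CUBIC))
E
```

```text
(array([-0.002, -0.004, -0.006]), array([-0.7,  2.8, 59.1])) [0.41672816 0.1538375  0.12513777]
```

View pics/side2.png

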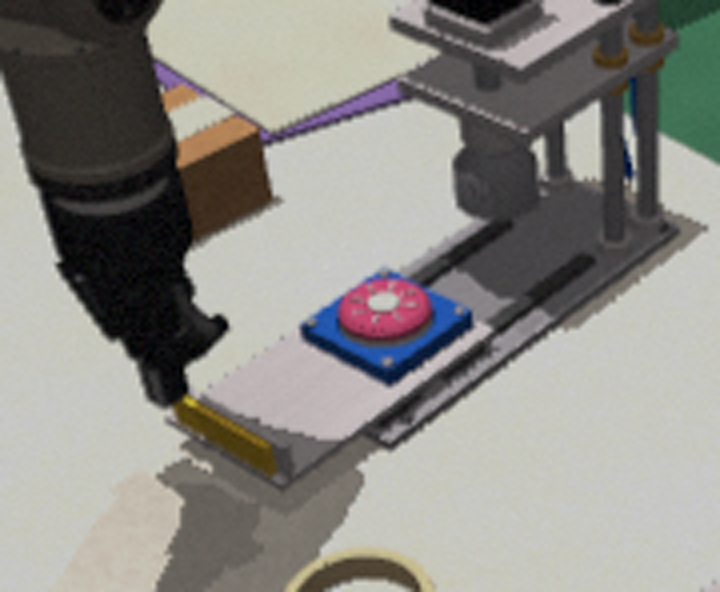

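The tip is at crop (165,400), still about 40 mm above the pad top and slightly in front of it. I'll descend in front of the pad, watching the force.

Emit:
drive_tool(series=[-1,2,3,15,0,0,0,-1,2,0,15,0,0,0,-1,0,0,10,0,0,0,-1,0,0,10,0,0,0,-1,0,0,9,0,0,0,-1,0,0,0,0,0,0])

```text
t: 10.82
eef_pos: [0.4128, 0.158, 0.0668]
tool_rot: [-0.001, -0.069, 0.998, -0.0]
contact_force: [-0.8, -0.9, 0.7]
gripper_width: -0.0
```

Emit:
drive_tool(series=[-1,-7,0,0,0,0,0,-1,-7,0,0,0,0,0,-1,-7,0,0,0,0,0,-1,-7,0,0,0,0,0,-1,-7,0,0,0,0,0])

```text
t: 11.45
eef_pos: [0.4476, 0.163, 0.0672]
tool_rot: [-0.001, -0.069, 0.998, -0.0]
contact_force: [-1.8, -1.1, 1.2]
gripper_width: -0.002
```

Emit:
drive_tool(series=[-1,-10,0,0,0,0,0,-1,-10,0,0,0,0,0,-1,-10,0,0,0,0,0,-1,-10,0,0,0,0,0,-1,-10,0,0,0,0,0,-1,-10,0,0,0,0,0,-1,-10,0,0,0,0,0,-1,-10,0,0,0,0,0,-1,-6,0,0,0,0,0,-1,-3,0,0,0,0,0,-1,0,0,0,0,0,0])

```text
t: 12.82
eef_pos: [0.5367, 0.1754, 0.0676]
tool_rot: [0.001, -0.069, 0.998, 0.0]
contact_force: [-0.0, -0.1, -0.0]
gripper_width: -0.003
```

Emit:
drive_tool(series=[-1,-3,0,0,0,0,0,-1,-3,0,0,0,0,0,-1,-2,0,0,0,0,0])

```text
t: 13.2
eef_pos: [0.5441, 0.1764, 0.0674]
tool_rot: [0.0, -0.069, 0.998, 0.0]
contact_force: [-2.9, -0.2, 1.6]
gripper_width: -0.003
```

Emit:
drive_tool(series=[-1,-2,0,0,0,0,0,-1,-2,0,0,0,0,0])

```text
t: 13.45
eef_pos: [0.5479, 0.177, 0.0673]
tool_rot: [-0.0, -0.069, 0.998, -0.0]
contact_force: [-2.8, -0.6, 2.4]
gripper_width: 0.005
```

Emit:
drive_tool(series=[-1,-2,0,0,0,0,0,-1,-2,0,0,0,0,0,-1,-2,0,0,0,0,0])

```text
t: 13.82
eef_pos: [0.5539, 0.1778, 0.0673]
tool_rot: [-0.0, -0.069, 0.998, 0.0]
contact_force: [-1.0, -1.0, 1.5]
gripper_width: -0.003
```

Emit:
drive_tool(series=[-1,-2,0,0,0,0,0,-1,-1,0,0,0,0,0])

```text
t: 14.08
eef_pos: [0.5546, 0.1779, 0.0669]
tool_rot: [-0.002, -0.069, 0.998, -0.0]
contact_force: [-10.1, -1.0, 8.1]
gripper_width: -0.002
```

Emit:
drive_tool(series=[-1,-2,0,0,0,0,0,-1,0,0,0,0,0,0])

```text
t: 14.32
eef_pos: [0.5547, 0.1779, 0.0665]
tool_rot: [-0.004, -0.069, 0.998, -0.001]
contact_force: [-12.6, -2.1, 10.1]
gripper_width: -0.0
```

Emit:
drive_tool(series=[-1,10,0,0,0,0,0,-1,15,0,0,0,0,0,-1,10,0,-20,0,0,0,-1,0,0,-40,0,0,0,-1,0,0,-50,0,0,0,-1,0,0,-50,0,0,0,-1,30,-50,0,0,0,0,-1,10,-50,0,0,0,0,-1,0,-50,0,0,0,0,-1,0,0,0,0,0,0])

```text
t: 15.58
eef_pos: [0.505, 0.0151, 0.2276]
tool_rot: [0.001, -0.065, 0.998, -0.001]
contact_force: [0.3, 1.1, -0.6]
gripper_width: -0.004
```

```bash
python3 - <<'E'
from h import *
c=bot.read_camera("top");p=c["pixels"];cv2.imwrite("pics/top2.png",p)
m=cv2.inRange(cv2.cvtColor(p,cv2.COLOR_BGR2HSV),(20,110,60),(35,255,255))
for b in((385,285,450,315),(230,260,290,300)):
    k=np.zeros_like(m);k[b[1]:b[3],b[0]:b[2]]=m[b[1]:b[3],b[0]:b[2]];q=cv2.findNonZero(k)
    if q is not None: r=cv2.minAreaRect(q);print(r,cast(c,r[0],.058))
E
```

```text
((421.49029541015625, 302.1556701660156), (35.05659866333008, 1.1228091716766357), 3.5763344764709473) [ 0.50965843 -0.192508    0.058     ]
((264.52703857421875, 280.16217041015625), (1.8083888292312622, 35.51018142700195), 80.53767395019531) [0.5662746 0.1773178 0.058    ]
```

View pics/top2.png

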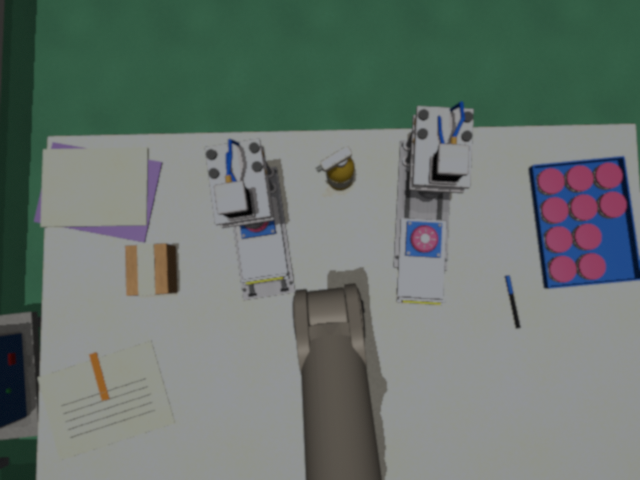

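The loaded slide is home: its pad moved 120 mm, the stop was felt, and the cartridge is under the horn. The finished slide stays out at (421,302). Everything visible is where it was, and the tape roll is hidden under the arm.

```bash
python3 - <<'E'
from h import *
s=bot.read_camera("side");cv2.imwrite("pics/side3.png",s["pixels"]);print(bot.hand_in())
E
```

```text
the job is handed in; nothing more can be done
None
```

View pics/side3.png

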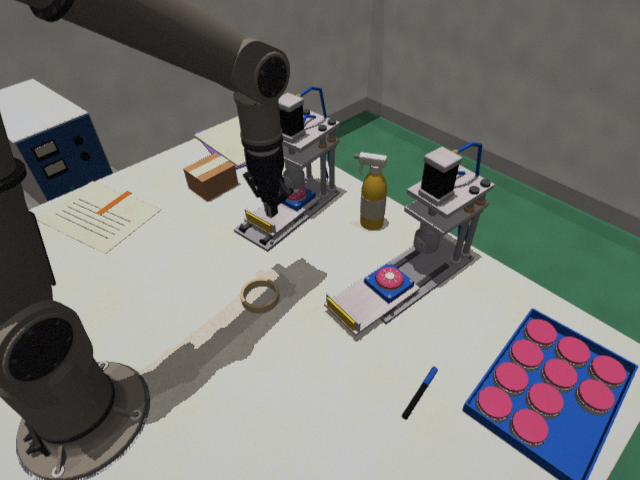

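Both slides are where you asked, and the job was handed in at about 16 s of the 61 s allowed.

- **Finished slide:** I hooked the shut fingertips behind its lip and drew it out. The tip stopped dead while the force rose to about 14 N along the pull. By the top camera the pad had moved about 118.5 mm, short of 120 mm by less than the measurement error.
- **Loaded slide:** I then pushed it home by its yellow pad. It stopped the same way at about 13 N, and its pad had moved about 120 mm.

The last pictures show both cartridges seated and the tape roll, bottle, carton and marker where they started. The arm is raised clear of everything, and the largest wrist force reading was about 17 N. None of the checks failed or disagreed.

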